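Release the ratchet brake lever

ROBOT

A 6-joint arm with a two-finger parallel gripper is mounted at the origin on a cart in front of the work surface, level with it; the furniture and walls round the work are solid. World frame = base frame: x ahead of the robot, y to its left, z up, the work surface at z = 0. Lengths are in m, angles in degrees, forces in N, time in s.
With the tool pointing down it reaches from about 0.375 to 0.9 m from the base axis. Payload 3.1 kg.
Tool frame: the origin (TCP) lies on the centre line of the jaws, within the pads' length; the fingertips stand 25 mm ahead of it and the grasp point (between the pads) lies 6 mm ahead of it; z points along the fingers, y is the line along which they close (so a half turn about z gives the same grasp; the last joint's range is limited). The gripper opens to 87 mm and grips with 3 to 60 N. Pads are 19 mm wide; open, the fingers measure 117 mm over their backs; the gripper's body (75 mm by 190 mm) begins 51 mm behind the grasp point.
Start: joints at [55.835, 30.224, 82.088, -0, 67.689, -10.227], TCP at [0.254, 0.571, 0.248] pointing down, gripper open.
Joint ranges: [-176.69, 176.69], [-43.24, 126.21], [12.49, 139.97], [-82, 262], [0, 151.66], [-163.58, 163.58]. Speed limits (degrees/s): [159.86, 159.86, 180, 180, 180, 180].

INTERFACE

Orientations are given as a 3x3 rotation matrix whose columns are the frame's x, y, z axes.
In Python, from rig import * gives the robot as it stands.
- The arm moves only by the tool step_arm, never from a script. Its argument "steps" is a list of rows, each a list of 7 numbers: the shift along the tool's x, y, z normalised to -1 to 1, where 1 is 0.3 m, then the turn, a rotation vector about the tool's x, y, z normalised to -1 to 1, where 1 is 45 degrees, then the gripper's target within -1 to 1 (shut at 1, half-way at 0, fully open at -1). A call has 1 to 8 rows; each row is the pose to reach, as a shift and turn from the pose commanded when the call began, along the tool's axes at that moment; what a row does not reach only later rows make up. A row lasts 1/12 s, in which the tool goes at most 41.7 mm and 7.16 degrees, less where a joint would pass 70% of its speed; a pose out of reach is approached as far as the arm can. A call with a number of a shift or a turn outside -1 to 1 is refused whole. A call with a gripper value outside its range is refused whole. The fingers move at their own pace and stop on an object; the grip force is fixed at half the most. Time passes only in rows, so rows that repeat a pose let the fingers close. It gives the time, the measured TCP pose, the force, the opening and the grip force at its end, in the units of the state.
- read_state(): the state, without advancing time (a new reading comes with each control period).
- capture(name): name is "side" or "top"; returns a dict with "image" (420x560x3 uint8, red, green, blue), "vertical_fov" (degrees; the focal length in pixels is half the picture's height over the tangent of half this angle, whatever the lens; pixels are square), "cx", "cy" (the principal point, pixels), "k1" (the pictures are not rectified: a ray, as slopes to the right and down, at radius r is drawn at 1 + k1 r^2 times it, then the intrinsics apply), "world_from_camera" (4x4, takes a point from camera to world coordinates). Camera axes: x right, y down, z forward; pixel columns grow to the right and rows downward; lengths in m; the calibration is good to about 2 mm. A picture is of the moment at which its call begins. There is no depth.
- hand_in(): hands the job in; it is judged then, once.
The state is a dict: "time_s": time; "joint_positions": joint angles; "qvel": joint speeds; "tau": joint torques, N m; "position": TCP position; "tcp_rot": TCP orientation; "force": force on the tool from outside, world axes, zero at the start; "moment": the same for the moment, N m; "opening": opening from 0.0 (shut) to 1.0 (fully open); "grasp_force": force on a finger pad.
Only numpy, scipy, OpenCV 4.12 (cv2) and the standard library are available. Lean on these libraries where they do the work, as an engineer would, in place of code of your own. Each camera call takes 0.05 s, during which the arm holds its last target. There are 200 camera calls.

TASK

Let off the ratchet brake on the cabinet top without grasping anything: with the fingertips press the thumb tab of its pawl all the way down so that the pawl stands free of the teeth, and only then push the raised lever down all the way onto its stop. Do not raise the lever any further, leave the pawl free, and do not disturb the loose things standing around.

Things in the scene. Friction and masses are not known exactly. Their poses are not given: they have to be found in the camera images.
- brake_stand: Fixed grey stand of the ratchet brake, bolted to the cabinet top: foot plate 190 x 80 x 8 mm, two upright cheeks. Origin on the surface straight under the lever's pivot; z up; x points along the lever from the pivot to its wooden grip, y across the lever. The pawl and its thumb tab are on the -x side. All the mechanism moves in the stand's x-z plane (y = 0).
- lever_pivot (a point): The lever's hinge axis (parallel to the stand's y), 100 mm above the surface, between the cheeks. The cheeks reach 122 mm high.
- brake_lever (a joint): Angle of the lever above its lowest position (rad): 0 = level, lying on the rubber-topped stop post; it starts raised by 0.78 to 0.92 and its toothed sector cannot pass downward while the pawl is engaged (it only has a little play until a tooth meets the pawl's nose). Stiff hinge: with the pawl free the lever still stays where it is left and needs about 5 N on the grip to go down. Positive = grip end up.
- grip_top (a point): Middle of the upper face of the lever's flat wooden grip (98 x 34 x 16 mm, its length along the lever). This point lies 150 mm from the pivot along the lever and 8 mm above the lever's centre line; the grip runs from 97 to 195 mm from the pivot. It is 108 mm above the surface when the lever is down, about 211 to 224 mm at the start.
- brake_pawl (a joint): Angle of the pawl (rad): 0 = fully engaged in the teeth, 0.34 = pressed down fully against its end stop; from 0.2 up its nose is clear of all the teeth. Grows as the thumb tab is pressed down. Stiff pivot without a spring: about 2 to 3 N on the tab moves it, and it stays where it is left.
- pawl_pad (a point): Middle of the upper face of the pawl's thumb tab, a flat ribbed steel plate 42 mm (along the lever's line) x 34 mm x 7 mm. It lies about 116 mm behind the lever pivot (stand -x) and, engaged, about 59 mm above the surface; pressed fully it has gone down about 24 mm. The pawl turns about an axis parallel to the stand's y, 44 mm behind and 56 mm below the lever pivot.
- chuck_key: Loose T-shaped steel chuck key, 76 x 99 x 15 mm, lying on the surface; a bystander, not to be moved. Origin at the centre of its underside.
- abrasive_roll: Loose brown roll of abrasive, 61 mm across, 26 mm high; a bystander, not to be moved. Origin at the centre of its underside.
- wax_tin: Loose round tin, 87 mm across, 45 mm high; a bystander, not to be moved. Origin at the centre of its underside.
- turned_box: Loose turned wooden box with a knobbed lid, 59 mm across, 71 mm high; a bystander, not to be moved. Origin at the centre of its underside.

How it is judged:
By the outcome, as a careful person would: the job done as asked, in the order asked, and still so for the second after the job is handed in, with the robot touching nothing.
It also fails if it takes over 42 s, if anything falls off the work surface, if the arm or the gripper's body presses on something with over 40 N, if the wrist force passes 120 N, or if a joint passes its speed limit or range.

## Working session

There is one attempt and no reset: what is moved stays moved. The work goes in short steps, Python scripts to look and compute and a tool call to move; the robot and the scene stay as the last step left them, time stands still between calls to the robot, and variables do not carry over. Pictures are saved under pics/ and viewed, at most 10 in all, crops included, and the job is handed in when it is done.

Besides the shell and the picture viewer there is one more tool, called by a JSON object that holds its "op" and its "data". step_arm: Moves the arm, as the interface text tells. Scaled input: -1 to 1 covers 0.3 m each way for a shift and 45 degrees each way for a turn. Its arguments: {"type":"object","properties":{"steps":{"type":"array"}},"required":["steps"]}

```bash
mkdir -p pics; ls; cat > h.py <<'E'
from rig import *
import numpy as np, cv2
def K(c):
    f=c["image"].shape[0]/2/np.tan(np.radians(c["vertical_fov"])/2)
    return f
def ray(c,u,v):
    f=K(c); d=np.array([(u-c["cx"])/f,(v-c["cy"])/f]); s=d.copy()
    for _ in range(20): s=d/(1+c["k1"]*(s@s))
    T=np.array(c["world_from_camera"]); return T[:3,3],T[:3,:3]@np.array([s[0],s[1],1.])
def onz(c,u,v,z):
    o,d=ray(c,u,v); return o+d*(z-o[2])/d[2]
def proj(c,p):
    T=np.array(c["world_from_camera"]); q=T[:3,:3].T@(np.array(p)-T[:3,3]); s=q[:2]/q[2]
    s=s*(1+c["k1"]*(s@s)); return s*K(c)+[c["cx"],c["cy"]]
def tri(c1,p1,c2,p2):
    o1,d1=ray(c1,*p1);o2,d2=ray(c2,*p2)
    t=np.linalg.lstsq(np.c_[d1,-d2],o2-o1,rcond=None)[0]
    a=o1+d1*t[0];b=o2+d2*t[1]; return (a+b)/2,np.linalg.norm(a-b)
def save(c,n): cv2.imwrite("pics/"+n,cv2.cvtColor(c["image"],cv2.COLOR_RGB2BGR))
E
python3 - <<'E'
from h import *
for n in("side","top"):
    c=capture(n);save(c,n+"0.png");print(n,c["vertical_fov"],c["cx"],c["cy"],c["k1"],np.round(c["world_from_camera"],3).tolist())
s=read_state();print(s["position"],s["tcp_rot"],s["force"],s["time_s"])
E
```

```text
pics
side 51.84581248855029 284.8486448339824 211.33022370599843 -0.07255516652297928 [[0.99, -0.067, 0.124, 0.427], [-0.141, -0.537, 0.832, -0.69], [0.011, -0.841, -0.541, 0.605], [0.0, 0.0, 0.0, 1.0]]
top 50.52484654528442 273.3732959482935 210.53737471850647 0.03458237095817425 [[0.028, -0.997, 0.072, 0.482], [-0.999, -0.029, -0.016, 0.121], [0.018, -0.072, -0.997, 0.935], [0.0, 0.0, 0.0, 1.0]]
[0.25320017 0.57071995 0.24666396] [[-9.13995808e-01  4.05722106e-01 -1.11119337e-03]
 [ 4.05723484e-01  9.13994361e-01 -1.66220793e-03]
 [ 3.41229976e-04 -1.97008833e-03 -9.99998001e-01]] [-0.15045873 -0.59905907 -0.08002383] 0.1
```

View pics/side0.png

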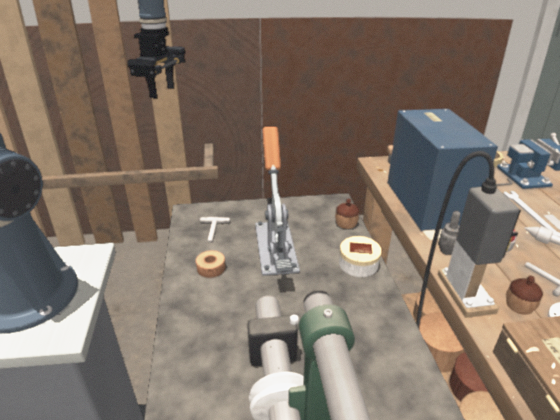

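View pics/top0.png

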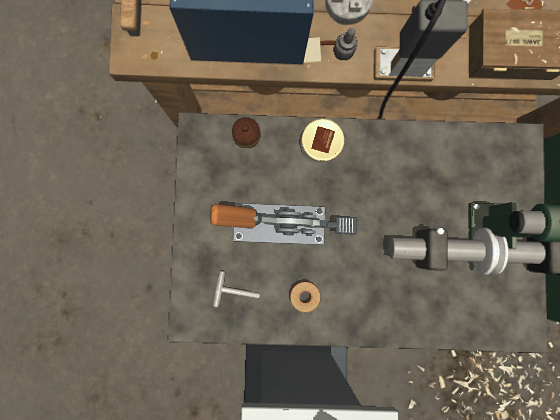

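The side view shows the tab at (287,283), the grip at (271,147) and the foot plate around (277,247). In the top view the tab is at (346,225), the grip at (233,216) and the foot plate spans (235–325, 206–243). A lathe tailstock starts at about column 385, on the -y side of the tab.

```bash
python3 - <<'E'
from h import *
c1=capture("side");c2=capture("top")
def orange(c,box):
    x0,y0,x1,y1=box;h=cv2.cvtColor(c["image"],cv2.COLOR_RGB2HSV)
    m=cv2.inRange(h,(3,140,90),(18,255,255));k=np.zeros_like(m);k[y0:y1,x0:x1]=m[y0:y1,x0:x1]
    ys,xs=np.nonzero(k);print("orange",len(xs),xs.min(),xs.max(),ys.min(),ys.max());print(cv2.boxPoints(cv2.minAreaRect(np.c_[xs,ys].astype(np.float32))).round(1).tolist())
    return xs.mean(),ys.mean()
a=orange(c1,(255,115,290,180));b=orange(c2,(200,195,265,235));print("grip",a,b,tri(c1,a,c2,b))
print("tab",tri(c1,(287,283),c2,(346,225)), onz(c2,346,225,.059))
for u,v in[(235,206),(325,206),(325,243),(235,243)]:print("foot",onz(c2,u,v,.008))
print("tailstock end side?",tri(c1,(266,300),c2,(386,245)))
for n,u,v,z in[("tin",322,140,.045),("box",246,131,.07),("roll",305,296,.026),("key",230,289,.01)]:print(n,onz(c2,u,v,z))
A=cv2.resize(c1["image"][200:380,230:380],None,fx=4,fy=4,interpolation=2)[:600]
B=cv2.resize(c2["image"][190:270,200:400],None,fx=4,fy=4,interpolation=2)
for n,i in(("A",A),("B",B)):cv2.imwrite(f"pics/{n}.png",cv2.cvtColor(i,cv2.COLOR_RGB2BGR))
E
```

```text
orange 2 266 277 166 167
[[277.0, 167.0], [277.0, 167.0], [266.0, 166.0], [266.0, 166.0]]
orange 883 211 255 204 227
[[209.6999969482422, 224.3000030517578], [211.3000030517578, 203.5], [256.29998779296875, 206.89999389648438], [254.6999969482422, 227.6999969482422]]
grip (np.float64(271.5), np.float64(166.5)) (np.float64(232.32163080407702), np.float64(215.93771234428087)) (array([0.52602744, 0.17929192, 0.16181541]), np.float64(0.0014201511586293186))
tab (array([ 0.52653588, -0.04622259,  0.01361801]), np.float64(0.006390249873186705)) [ 0.52132717 -0.0376576   0.059     ]
foot [0.55652439 0.18599277 0.008     ]
foot [ 0.56212096 -0.00219074  0.008     ]
foot [ 0.48484858 -0.003708    0.008     ]
foot [0.47955678 0.1833291  0.008     ]
tailstock end side? (array([ 0.4820859 , -0.12070576,  0.04487179]), np.float64(0.0044639746570368215))
tin [0.69320441 0.01158096 0.045     ]
box [0.7003894  0.16502826 0.07      ]
roll [0.37690062 0.03716342 0.026     ]
key [0.3852291  0.19012569 0.01      ]
```

View pics/A.png

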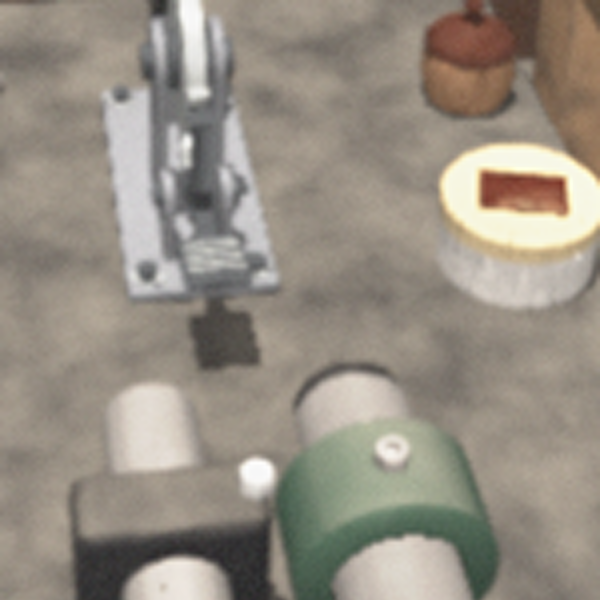

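View pics/B.png

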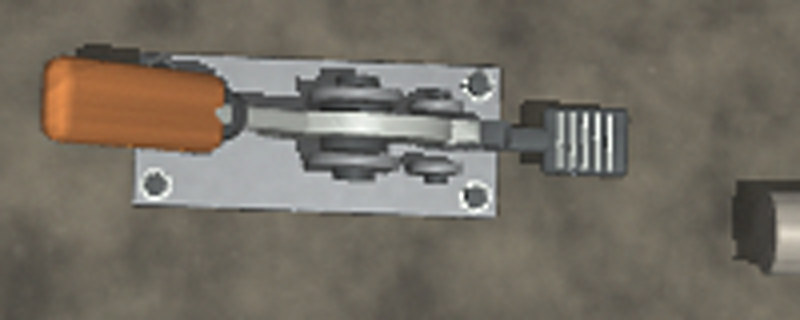

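Crop A shows the real tab at about side px (283.5,264); the earlier point was its shadow. Crop B puts the tab centre at top px (347,225.5).

```bash
python3 - <<'E'
from h import *
c1=capture("side");c2=capture("top")
print("tab",tri(c1,(283.7,263.5),c2,(348,225.5)))
print("tab ends",onz(c2,336,224.5,.059),onz(c2,357,226,.059))
print("bar1 top-edge",tri(c1,(268,298),c2,(390,247)),"bar2",tri(c1,(317,295),c2,(517,222)))
print("bar1 spans",onz(c2,388,237,.09),onz(c2,388,259,.09))
h=cv2.cvtColor(c1["image"],cv2.COLOR_RGB2HSV);print(h[145,270],h[135,270],h[160,272])
m=cv2.inRange(h[120:172,258:285],(0,110,60),(22,255,255));
print([(120+i,np.nonzero(r)[0].min()+258,np.nonzero(r)[0].max()+258) for i,r in enumerate(m) if r.any()][::3])
f=np.array([onz(c2,u,v,.008) for u,v in[(200+135/4,190+52/4),(200+500/4,190+67/4),(200+497/4,190+216/4),(200+134/4,190+205/4)]])
print(f,f.mean(0),np.linalg.norm(f[0]-f[1]),np.linalg.norm(f[1]-f[2]))
print("pivot bolts/cheeks",onz(c2,200+350/4,190+127/4,.1))
print(np.degrees(np.arctan2(*(f[0]-f[1]+f[3]-f[2])[:2])))
E
```

```text
tab (array([ 0.52180941, -0.04140283,  0.06103416]), np.float64(0.0028955999991589535))
tab ends [ 0.52173527 -0.01788173  0.059     ] [ 0.51999074 -0.05942148  0.059     ]
bar1 top-edge (array([ 0.48179101, -0.12618834,  0.05493142]), np.float64(0.0024290111893294753)) bar2 (array([ 0.52931649, -0.28881654,  0.2106955 ]), np.float64(0.003219024265890884))
bar1 spans [ 0.49947715 -0.11229519  0.09      ] [ 0.4578884  -0.11263622  0.09      ]
[ 12 131 229] [ 13 128 235] [ 12 131 227]
[(120, np.int64(271), np.int64(271)), (127, np.int64(263), np.int64(277)), (130, np.int64(263), np.int64(278)), (133, np.int64(263), np.int64(278)), (136, np.int64(263), np.int64(278)), (139, np.int64(263), np.int64(278)), (142, np.int64(263), np.int64(279)), (145, np.int64(263), np.int64(279)), (148, np.int64(264), np.int64(279)), (151, np.int64(264), np.int64(279)), (154, np.int64(264), np.int64(280)), (157, np.int64(264), np.int64(280)), (160, np.int64(264), np.int64(280)), (163, np.int64(265), np.int64(280)), (166, np.int64(265), np.int64(280)), (169, np.int64(266), np.int64(279))]
[[ 0.56272823  0.1888124   0.008     ]
 [ 0.5605452  -0.0022222   0.008     ]
 [ 0.48272879 -0.00218547  0.008     ]
 [ 0.48308866  0.18656038  0.008     ]] [0.52227272 0.09274128 0.008     ] 0.19104707472918014 0.07781641727060049
pivot bolts/cheeks [0.52239193 0.08001178 0.1       ]
0.38363033964573906
```

```bash
cat >> h.py <<'E'
from scipy.spatial.transform import Rotation as Ro
def rows(p,yaw=None):
    """normalised shift/turn from the current pose to p, tool down, tool x at world yaw (deg)"""
    s=read_state();R=np.array(s["tcp_rot"]);d=R.T@(np.array(p)-s["position"])/.3
    w=np.zeros(3)
    if yaw is not None:
        a=np.radians(yaw);X=np.array([np.cos(a),np.sin(a),0]);Z=np.array([0,0,-1.]);G=np.c_[X,np.cross(Z,X),Z]
        w=np.degrees(Ro.from_matrix(R.T@G).as_rotvec())/45
    print(np.round(d,3).tolist(),np.round(w,3).tolist())
def st():
    s=read_state();print("t",round(s["time_s"],2),"p",np.round(s["position"],4),"F",np.round(s["force"],2),"o",round(float(s["opening"]),3))
E
python3 - <<'E'
from h import *
rows([.253,.571,.36],156);rows([.33,.38,.36],123)
c1=capture("side");c2=capture("top")
print(tri(c1,(271.5,148),c2,(232.3,215.9)))
E
```

```text
[0.001, -0.001, -0.376] [-0.001, -0.0, 0.001]
[-0.492, -0.479, -0.376] [-0.001, 0.0, 0.735]
(array([0.52461056, 0.17566575, 0.20896899]), np.float64(0.0010622220388039377))
```

{"op": "step_arm", "data": {"steps": [[0,0,-0.13,0,0,0,1],[0,0,-0.26,0,0,0,1],[0,0,-0.376,0,0,0,1],[-0.1,-0.095,-0.376,0,0,0.15,1],[-0.2,-0.19,-0.376,0,0,0.3,1],[-0.3,-0.29,-0.376,0,0,0.45,1],[-0.4,-0.38,-0.376,0,0,0.6,1],[-0.492,-0.479,-0.376,0,0,0.735,1]]}}

```text
time_s: 1.07
position: [0.3307, 0.3784, 0.3606]
tcp_rot: [[-0.54, 0.842, 0.001], [0.842, 0.54, 0.0], [-0.0, 0.001, -1.0]]
force: [1.1, -0.1, -0.4]
opening: 0.484
grasp_force: 0.0
```

```bash
python3 - <<'E'
from h import *
st();rows([.45,.05,.36],90);rows([.522,-.041,.2],90)
E
```

```text
t 1.07 p [0.3307 0.3784 0.3606] F [ 1.1  -0.11 -0.39] o 0.484
[-1.136, -0.257, 0.002] [0.002, -0.0, 0.727]
[-1.521, -0.219, 0.536] [0.002, -0.0, 0.727]
```

{"op": "step_arm", "data": {"steps": [[-0.13,-0.03,0,0,0,0.1,1],[-0.26,-0.06,0,0,0,0.2,1],[-0.39,-0.09,0,0,0,0.3,1],[-0.52,-0.12,0,0,0,0.4,1],[-0.65,-0.15,0,0,0,0.5,1],[-0.78,-0.18,0,0,0,0.6,1],[-0.9,-0.2,0,0,0,0.7,1],[-1,-0.22,0,0,0,0.727,1]]}}

```text
time_s: 1.73
position: [0.4388, 0.09, 0.3607]
tcp_rot: [[-0.0, 1.0, 0.001], [1.0, 0.0, -0.0], [-0.0, 0.001, -1.0]]
force: [0.7, 0.5, -1.0]
opening: 0.006
grasp_force: 0.0
```

```bash
python3 - <<'E'
from h import *
st();rows([.521,-.042,.36],90);rows([.521,-.042,.13],90)
E
```

```text
t 1.73 p [0.4388 0.09   0.3607] F [ 0.7   0.5  -0.95] o 0.006
[-0.44, 0.274, 0.003] [0.002, 0.001, 0.0]
[-0.44, 0.273, 0.77] [0.002, 0.001, 0.0]
```

{"op": "step_arm", "data": {"steps": [[-0.11,0.07,0,0,0,0,1],[-0.22,0.14,0,0,0,0,1],[-0.33,0.21,0,0,0,0,1],[-0.44,0.274,0,0,0,0,1],[-0.44,0.274,0.13,0,0,0,1],[-0.44,0.274,0.26,0,0,0,1],[-0.44,0.274,0.39,0,0,0,1],[-0.44,0.274,0.52,0,0,0,1]]}}

```text
time_s: 2.4
position: [0.5211, -0.0397, 0.2032]
tcp_rot: [[-0.004, 1.0, 0.002], [1.0, 0.004, -0.0], [-0.0, 0.002, -1.0]]
force: [1.1, -0.5, -0.6]
opening: 0.007
grasp_force: 0.0
```

{"op": "step_arm", "data": {"steps": [[0,0,0.1,0,0,0,1],[0,0,0.2,0,0,0,1],[0,0,0.27,0,0,0,1],[0,0,0.27,0,0,0,1]]}}

```text
time_s: 2.73
position: [0.5182, -0.0385, 0.1195]
tcp_rot: [[-0.004, 1.0, -0.009], [1.0, 0.005, 0.003], [0.003, -0.009, -1.0]]
force: [-0.2, 1.0, -1.1]
opening: 0.008
grasp_force: 0.0
```

```bash
python3 - <<'E'
from h import *
st();c=capture("side");d=capture("top")
A=cv2.resize(c["image"][170:320,210:360],None,fx=3,fy=3,interpolation=2)
B=cv2.resize(d["image"][150:300,250:400],None,fx=2.33,fy=3,interpolation=2)
cv2.imwrite("pics/C.png",cv2.cvtColor(np.hstack([A,B]),cv2.COLOR_RGB2BGR))
p=read_state()["position"];t=p-[0,0,.025];print(proj(c,t),proj(d,t))
E
```

```text
t 2.73 p [ 0.5182 -0.0385  0.1195] F [-0.17  0.96 -1.06] o 0.008
[282.51141565 247.84040801] [350.56776825 224.42070582]
```

View pics/C.png

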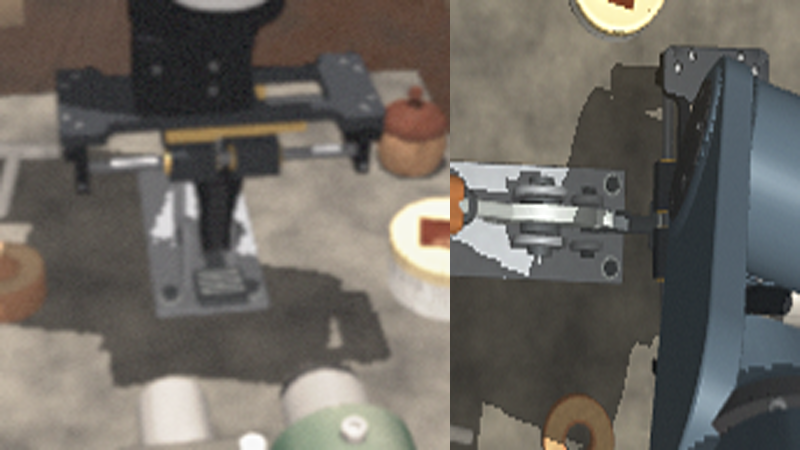

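The fingertips sit centred over the tab: tips at about (218,245) in the crop, tab at (222,285). I'll descend.

{"op": "step_arm", "data": {"steps": [[0,0,0.06,0,0,0,1],[0,0,0.1,0,0,0,1],[0,0,0.125,0,0,0,1],[0,0,0.145,0,0,0,1],[0,0,0.16,0,0,0,1],[0,0,0.16,0,0,0,1]]}}

```text
time_s: 3.33
position: [0.5216, -0.0394, 0.0757]
tcp_rot: [[-0.005, 1.0, 0.001], [1.0, 0.005, -0.0], [-0.0, 0.001, -1.0]]
force: [-0.1, 0.3, -0.3]
opening: 0.004
grasp_force: 0.0
```

{"op": "step_arm", "data": {"steps": [[0,0,0.01,0,0,0,1],[0,0,0.02,0,0,0,1],[0,0,0.027,0,0,0,1],[0,0,0.027,0,0,0,1]]}}

```text
time_s: 3.67
position: [0.5214, -0.0393, 0.0672]
tcp_rot: [[-0.005, 1.0, 0.001], [1.0, 0.005, -0.0], [-0.0, 0.001, -1.0]]
force: [-0.0, -0.4, 1.3]
opening: 0.001
grasp_force: 0.4
```

{"op": "step_arm", "data": {"steps": [[0,0,0.008,0,0,0,1],[0,0,0.015,0,0,0,1],[0,0,0.015,0,0,0,1]]}}

```text
time_s: 3.92
position: [0.521, -0.0391, 0.0624]
tcp_rot: [[-0.005, 1.0, -0.0], [1.0, 0.005, 0.0], [0.0, -0.0, -1.0]]
force: [0.3, 0.3, 0.7]
opening: 0.005
grasp_force: 0.4
```

{"op": "step_arm", "data": {"steps": [[0,0,0.006,0,0,0,1],[0,0,0.012,0,0,0,1],[0,0,0.012,0,0,0,1]]}}

```text
time_s: 4.17
position: [0.5212, -0.039, 0.0605]
tcp_rot: [[-0.005, 1.0, 0.001], [1.0, 0.005, 0.0], [0.0, 0.001, -1.0]]
force: [-1.9, 0.9, 13.3]
opening: 0.009
grasp_force: 6.6
```

{"op": "step_arm", "data": {"steps": [[0,0,0.005,0,0,0,1],[0,0,0.01,0,0,0,1],[0,0,0.01,0,0,0,1]]}}

```text
time_s: 4.42
position: [0.5212, -0.0389, 0.0597]
tcp_rot: [[-0.005, 1.0, 0.002], [1.0, 0.005, -0.0], [-0.0, 0.002, -1.0]]
force: [-4.4, 2.0, 31.5]
opening: 0.009
grasp_force: 15.3
```

{"op": "step_arm", "data": {"steps": [[0,0,-0.08,0,0,0,1],[0,0,-0.2,0,0,0,1],[0,0,-0.33,0,0,0,1],[0,0,-0.46,0,0,0,1],[0,0,-0.59,0,0,0,1],[0,0,-0.72,0,0,0,1],[0,0,-0.85,0,0,0,1],[0,0,-0.95,0,0,0,1]]}}

```text
time_s: 5.08
position: [0.5207, -0.039, 0.3441]
tcp_rot: [[-0.005, 1.0, 0.002], [1.0, 0.005, -0.001], [-0.001, 0.002, -1.0]]
force: [1.3, 0.1, -0.6]
opening: 0.006
grasp_force: 0.0
```

```bash
python3 - <<'E'
from h import *
st();rows([.523,.17,.36],90);c=capture("side")
A=cv2.resize(c["image"][110:300,220:350],None,fx=3,fy=3,interpolation=2)
cv2.imwrite("pics/D.png",cv2.cvtColor(A,cv2.COLOR_RGB2BGR))
for z in(.060,.036):print(z,proj(c,[.5215,-.039,z]))
E
```

```text
t 5.08 p [ 0.5207 -0.039   0.3441] F [ 1.28  0.07 -0.61] o 0.006
[0.697, 0.011, -0.053] [0.002, 0.001, 0.006]
0.06 [282.63446145 263.19162503]
0.036 [282.53649841 272.50005423]
```

View pics/D.png

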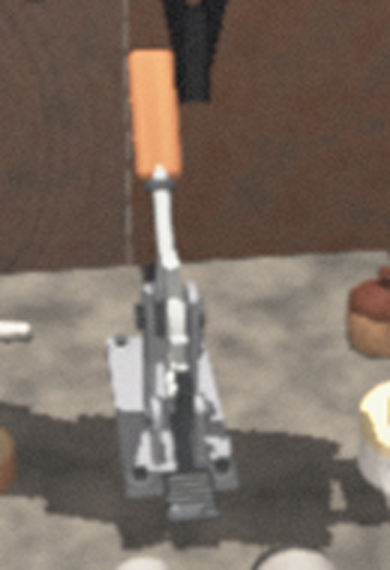

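The tab has dropped to about side px (283.3,273.3), matching the fully pressed prediction (282.5,272.5). The lever hasn't moved. Next I go above the grip.

```bash
python3 - <<'E'
from h import *
rows([.5235,.16,.345],90);rows([.5235,.16,.29],90)
E
```

```text
[0.666, 0.003, 0.013] [0.016, 0.005, 0.007]
[0.667, 0.0, 0.196] [0.016, 0.005, 0.007]
```

{"op": "step_arm", "data": {"steps": [[0.13,0,0,0,0,0,1],[0.26,0,0,0,0,0,1],[0.39,0.01,0,0,0,0,1],[0.52,0.01,0,0,0,0,1],[0.66,0.01,0,0,0,0,1],[0.66,0.01,0.1,0,0,0,1],[0.66,0.01,0.17,0,0,0,1],[0.66,0.01,0.17,0,0,0,1]]}}

```text
time_s: 5.8
position: [0.519, 0.1596, 0.2852]
tcp_rot: [[-0.007, 1.0, -0.012], [1.0, 0.007, -0.001], [-0.001, -0.012, -1.0]]
force: [-0.4, 0.3, -0.2]
opening: 0.004
grasp_force: 0.0
```

```bash
python3 - <<'E'
from h import *
st();s=read_state();R=np.array(s["tcp_rot"]);p=s["position"]
for th in(.9,.85,.8,.7,.6,.5,.4,.3,.2,.1,0,-.03):
    y=.077+.148*np.cos(th)-.008*np.sin(th)-.0095*min(1,th*5+.0); z=.1+.148*np.sin(th)+.008*np.cos(th)+.025
    print(th,np.round([y,z],4),np.round(R.T@(np.array([.5235,y,z])-p)/.3,3))
E
```

```text
t 5.8 p [0.519  0.1596 0.2852] F [-0.38  0.25 -0.24] o 0.004
0.9 [0.1532 0.2459] [-0.021  0.017  0.131]
0.85 [0.1592 0.2415] [-0.001  0.017  0.145]
0.8 [0.1649 0.2367] [0.018 0.017 0.161]
0.7 [0.1755 0.2265] [0.053 0.018 0.195]
0.6 [0.1851 0.2152] [0.085 0.018 0.233]
0.5 [0.1935 0.203 ] [0.114 0.019 0.274]
0.4 [0.2007 0.19  ] [0.137 0.02  0.317]
0.3 [0.2065 0.1764] [0.157 0.021 0.362]
0.2 [0.211  0.1622] [0.172 0.021 0.409]
0.1 [0.2187 0.1477] [0.198 0.022 0.458]
0 [0.225 0.133] [0.219 0.023 0.507]
-0.03 [0.2266 0.1286] [0.224 0.023 0.521]
```

{"op": "step_arm", "data": {"steps": [[0,0.015,0.1,0,0,0,1],[0,0.015,0.135,0,0,0,1],[0.018,0.015,0.161,0,0,0,1],[0.035,0.015,0.178,0,0,0,1],[0.053,0.015,0.195,0,0,0,1],[0.069,0.015,0.214,0,0,0,1],[0.085,0.015,0.233,0,0,0,1],[0.1,0.015,0.253,0,0,0,1]]}}

```text
time_s: 6.47
position: [0.5269, 0.1885, 0.2148]
tcp_rot: [[-0.005, 1.0, -0.001], [1.0, 0.005, -0.001], [-0.001, -0.001, -1.0]]
force: [-2.7, -3.6, 3.2]
opening: 0.002
grasp_force: 2.8
```

```bash
python3 - <<'E'
from h import *
st();s=read_state();R=np.array(s["tcp_rot"]);p=s["position"]
for th in(.5,.4,.3,.2,.1,0,-.03):
    y=.077+.148*np.cos(th)-.008*np.sin(th)-.0095*min(1,th*5+.0); z=.1+.148*np.sin(th)+.008*np.cos(th)+.025
    print(th,np.round(R.T@(np.array([.5235,y,z])-p)/.3,3))
E
```

```text
t 6.47 p [0.5269 0.1885 0.2148] F [-2.69 -3.61  3.18] o 0.002
0.5 [ 0.017 -0.011  0.039]
0.4 [ 0.041 -0.011  0.083]
0.3 [ 0.06  -0.011  0.128]
0.2 [ 0.075 -0.011  0.175]
0.1 [ 0.101 -0.011  0.223]
0 [ 0.122 -0.011  0.273]
-0.03 [ 0.127 -0.011  0.287]
```

Contact force is about 5 N, as expected, and the lever is moving. I'll continue along the arc.

{"op": "step_arm", "data": {"steps": [[0.017,-0.005,0.035,0,0,0,1],[0.03,-0.01,0.06,0,0,0,1],[0.041,-0.01,0.083,0,0,0,1],[0.06,-0.01,0.128,0,0,0,1],[0.075,-0.01,0.175,0,0,0,1],[0.101,-0.01,0.223,0,0,0,1],[0.12,-0.01,0.25,0,0,0,1],[0.12,-0.01,0.265,0,0,0,1]]}}

```text
time_s: 7.13
position: [0.5254, 0.2263, 0.1347]
tcp_rot: [[-0.005, 1.0, 0.003], [1.0, 0.005, 0.002], [0.002, 0.003, -1.0]]
force: [0.1, 1.0, 6.1]
opening: 0.005
grasp_force: 2.6
```

{"op": "step_arm", "data": {"steps": [[0,0,0.01,0,0,0,1],[0,0,0.01,0,0,0,1]]}}

```text
time_s: 7.3
position: [0.5255, 0.2263, 0.1332]
tcp_rot: [[-0.004, 1.0, 0.003], [1.0, 0.004, 0.003], [0.003, 0.003, -1.0]]
force: [-0.6, 2.8, 6.4]
opening: 0.001
grasp_force: 3.6
```

{"op": "step_arm", "data": {"steps": [[0,0,0.008,0,0,0,1],[0,0,0.015,0,0,0,1],[0,0,0.015,0,0,0,1]]}}

```text
time_s: 7.55
position: [0.5255, 0.2263, 0.1327]
tcp_rot: [[-0.004, 1.0, 0.005], [1.0, 0.004, 0.003], [0.003, 0.005, -1.0]]
force: [-6.7, -0.3, 31.0]
opening: 0.008
grasp_force: 15.6
```

{"op": "step_arm", "data": {"steps": [[0,0,-0.08,0,0,0,1],[0,0,-0.2,0,0,0,1],[0,0,-0.33,0,0,0,1],[0,0,-0.46,0,0,0,1],[0,0,-0.59,0,0,0,1],[0,0,-0.7,0,0,0,1],[0,0,-0.7,0,0,0,1]]}}

```text
time_s: 8.13
position: [0.5276, 0.2264, 0.3453]
tcp_rot: [[-0.005, 1.0, 0.015], [1.0, 0.005, 0.005], [0.005, 0.015, -1.0]]
force: [0.8, 0.6, 0.6]
opening: 0.004
grasp_force: 0.0
```

```bash
python3 - <<'E'
from h import *
st();c=capture("side");save(c,"E.png")
A=cv2.resize(c["image"][170:300,190:390],None,fx=4,fy=4,interpolation=2)
cv2.imwrite("pics/F.png",cv2.cvtColor(A,cv2.COLOR_RGB2BGR))
for n,p in(("tab",[.5215,-.039,.036]),("griptop",[.524,.227,.108]),("far end",[.524,.272,.108]),("near",[.524,.174,.108])):print(n,(proj(c,p)-[190,170])*4)
E
```

```text
t 8.13 p [0.5276 0.2264 0.3453] F [0.81 0.57 0.62] o 0.004
tab [370.14599364 410.00021691]
griptop [315.26129457  30.35649929]
far end [307.39202879  -3.55394396]
near [325.29636089  73.5877266 ]
```

View pics/F.png

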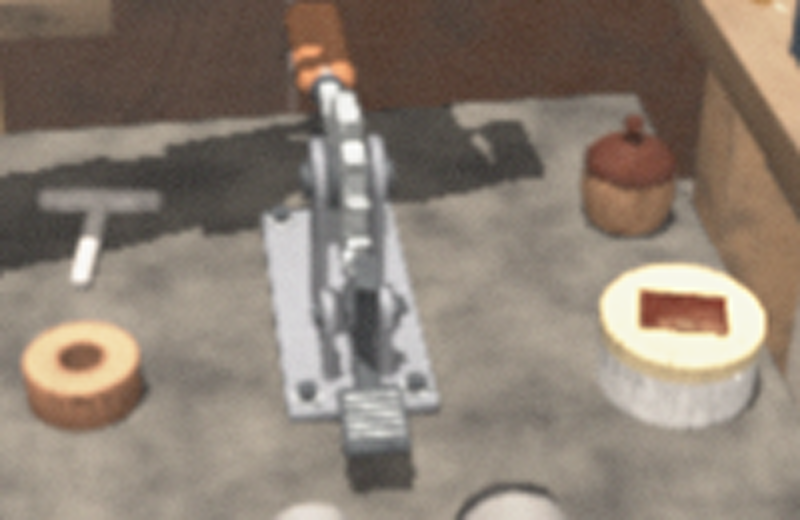

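The lever lies level, with the near end of the grip at about (325,75) as predicted. The tab is still down at about (375,415), close to the predicted (370,410), and all four loose things are still in place.

```bash
python3 -c "
from rig import *
print(hand_in())"
```

```text
the job is handed in; nothing more can be done
None
```

The brake is let off and the job handed in at about 8 s: the pawl tab is fully down and free of the teeth, the lever was then pushed onto its stop, and nothing else moved as far as the last side picture shows.

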